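# Free the jammed wedge of the gel caster

## Task

The locking wedge of the gel caster has swollen tight in its channel. Pick up the drift block and with its nose knock the wedge lengthways, from the narrow end, until its wide end stands about 5 cm out of the caster - do not put the fingers on the wedge before it is loose. Then stand the block back on the bench away from the caster, lift the wedge up out of its channel and lay it flat and gently in the steel wash-up tray, leaving the other things alone.

Things in the scene. Friction and masses are not known exactly. Their poses are not given: they have to be found in the camera images.
- caster: Gel caster, fixed on the bench: grey-white base plate with a clear casting tray and black comb; the wedge channel runs along its side nearest the robot. Origin on the bench under the middle of the channel; x runs along the channel from narrow to wide end, z up; the casting tray lies at -y. Base plate spans x -85..85, y -165..51 mm, its top (the channel's floor) is 10 mm above the bench.
- wedge: Black plastic wedge, 150 mm long, 24 mm high, 22 mm wide at the narrow and 38 mm at the wide end, 0.1 to 0.2 kg. Origin under its middle; x points to the wide end (x = +75 mm), z up; sides at y = -15 mm and y = 15 + 0.105 x mm. It starts in the channel with its origin 0 to 7 mm past the seat and its top 4 mm below the rails' tops, so it cannot be gripped there.
- drift_block: Drift block standing on the bench: beech body 56 x 30 x 44 mm (long, thick, high) with an aluminium nose 14 mm thick and 18 mm high reaching 77 mm out of its front, 14 to 32 mm above the underside. Origin under the body's middle; x points along the nose, whose end is at x = 105 mm; z up. 0.16 kg. Grip the body across its 30 mm (along y).
- wash_tray: Steel wash-up tray, open on top, fixed to the bench, outside 230 x 150 mm, 26 mm high, walls and floor 3 mm thick. Origin under its middle on the bench, x along its length, z up.
- beaker: Small glass beaker, 46 mm wide, 58 mm high, loose bystander. Origin under its middle.
- tape: Roll of green label tape lying flat, 70 mm across, 19 mm high, loose bystander. Origin under its middle.
- wedge_seat (a point): Point on the caster: middle of the channel's floor, 10 mm above the caster's origin, same axes; the wedge's origin lies here when it is driven fully in.
- channel_mouth (a point): Middle of the channel's narrow, open end, on its floor (caster x = -83 mm). The channel is 21 mm wide here and 39 mm at the other, also open, end. Its sides: the pressure bar's face at caster y = -15 mm and the slanted white rail's face at y = 15 + 0.105 x mm; both stand 38 mm above the bench. Beyond both ends of the base plate is bare bench.
- pressure_bar (a joint): Grey sprung bar (162 mm long, 16 mm thick) between wedge and casting tray; slide in m along the caster's y, 0 to 0.0025: it follows the wedge outwards as this comes loose. It presses the wedge with 10 to 15 N, so starting the wedge takes about 10 to 18 N along the channel, less as it moves; after 25 mm of travel it is loose.

How it is judged:
By the outcome, as a careful person would: the job done as asked, in the order asked, and still so for the second after the job is handed in, with the robot touching nothing.
It also fails if it takes over 67 s, if anything falls off the work surface, if the arm or the gripper's body presses on something with over 40 N, if the wrist force passes 120 N, or if a joint passes its speed limit or range.

## Robot

A 7-joint arm with a two-finger parallel gripper is mounted at the origin on a cart in front of the work surface, level with it; the furniture and walls round the work are solid. World frame = base frame: x ahead of the robot, y to its left, z up, the work surface at z = 0. Lengths are in m, angles in degrees, forces in N, time in s.
With the tool pointing down it reaches from about 0.375 to 0.925 m from the base axis. Payload 3.1 kg.
Tool frame: the origin (TCP) lies on the mounting face of the last link; the fingertips stand 173 mm ahead of it and the grasp point (between the pads) lies 155 mm ahead of it; z points along the fingers, y is the line along which they close (so a half turn about z gives the same grasp; the last joint's range is limited). The gripper opens to 85 mm and grips with 20 to 120 N. Pads are 22 mm wide; open, the fingers measure 114 mm over their backs; the gripper's body (76 mm by 85 mm) begins 54 mm behind the grasp point. The pads swing forward as they close: fully open they stand 13 mm farther back than shut.
Start: joints at [-78.656, 21.939, 2.515, 91.553, -1.026, 66.532, -2.859], TCP at [0.189, 0.622, 0.405] pointing down, gripper open.
Joint ranges: [-149.38, 149.38], [-23.57, 123.04], [-84.95, 90], [0, 143.3], [-89.99, 269.99], [3.08, 112.72], [-163.45, 163.45]. Speed limits (degrees/s): [159.86, 159.86, 180, 180, 180, 180, 180].

## Interface

Orientations are given as a 3x3 rotation matrix whose columns are the frame's x, y, z axes.
In Python, from workcell import get_obs, optics, robot gives the robot as it stands.
- The arm moves only by the shell command python3 -m jog 'ROWS' [FORCE]. ROWS is JSON, one flat list of numbers, 5 for each row, row after row: the closure, from -1 (fully open) to 1 (shut), then the shift along the tool's x, y, z in cm, then the turn about the tool's z in degrees. In form: [fingers, dx, dy, dz, spin, fingers, dx, dy, dz, spin, ...]. A call has 1 to 8 rows; each row is the pose to reach, as a shift and turn from the pose commanded when the call began, along the tool's axes at that moment; what a row does not reach only later rows make up. A row lasts 1/12 s, in which the tool goes at most 41.7 mm and 7.16 degrees, less where a joint would pass 70% of its speed; a pose out of reach is approached as far as the arm can. A call with a gripper value outside its range is refused whole. The fingers move at their own pace and stop on an object; FORCE is the grip in N (left out, the last holds). Time passes only in rows, so rows that repeat a pose let the fingers close. It gives the time, the measured TCP pose, the force, the opening and the grip force at its end, in the units of the state.
- get_obs(): the state, without advancing time (a new reading comes with each control period).
- optics.capture(name): name is "scene" or "top"; returns the picture (480x640x3 uint8, red, green, blue); there is no depth.
- optics.camera_model(name): a dict with "mtx" (3x3 intrinsics, pixels), "extrinsics" (4x4, takes a point from camera to world coordinates). Camera axes: x right, y down, z forward; pixel columns grow to the right and rows downward; lengths in m; the calibration is good to about 2 mm. A picture is of the moment at which its call begins. camera_model takes no time and is no camera call.
- robot.close_job(): hands the job in; it is judged then, once.
The state is a dict: "t": time; "joint_positions": joint angles; "qvel": joint speeds; "joint_efforts": joint torques, N m; "ee_pos": TCP position; "tcp_rot": TCP orientation; "force": force on the tool from outside, world axes, zero at the start; "moment": the same for the moment, N m; "gripper_width": finger opening in m; "grasp_force": force on a finger pad.
Only numpy, scipy, OpenCV 4.12 (cv2) and the standard library are available. Lean on these libraries where they do the work, as an engineer would, in place of code of your own. Each camera call takes 0.05 s, during which the arm holds its last target. There are 200 camera calls.

## Working session

There is one attempt and no reset: what is moved stays moved. The work goes in short steps, Python scripts to look and compute and a shell command to move; the robot and the scene stay as the last step left them, time stands still between calls to the robot, and variables do not carry over. Pictures are saved under pics/ and viewed, at most 10 in all, crops included, and the job is handed in when it is done.

```bash
ls; mkdir -p pics
python3 - <<'E'
from workcell import get_obs, optics
import cv2,numpy as np
for n in("scene","top"):
    cv2.imwrite(f"pics/{n}0.png",optics.capture(n)[:,:,::-1])
    m=optics.camera_model(n);print(n,np.round(m["mtx"],1).tolist(),np.round(m["extrinsics"],3).tolist())
o=get_obs();print(o["t"],o["ee_pos"],np.round(o["tcp_rot"],3),o["gripper_width"],o["force"])
E
```

```text
pics
scene [[519.3, 0.0, 312.0], [0.0, 519.3, 242.3], [0.0, 0.0, 1.0]] [[0.695, -0.286, 0.659, -0.253], [-0.718, -0.254, 0.648, -0.58], [-0.018, -0.924, -0.382, 0.453], [0.0, 0.0, 0.0, 1.0]]
top [[459.4, 0.0, 315.6], [0.0, 459.4, 240.2], [0.0, 0.0, 1.0]] [[-0.02, -0.981, 0.194, 0.25], [-1.0, 0.021, 0.001, 0.121], [-0.005, -0.194, -0.981, 0.959], [0.0, 0.0, 0.0, 1.0]]
0.1 [0.18931453 0.62134513 0.4033787 ] [[-0.957  0.291 -0.001]
 [ 0.291  0.957 -0.002]
 [-0.    -0.002 -1.   ]] 0.08541456158108884 [ 0.19013975 -0.00826995 -0.73972688]
```

View pics/top0.png

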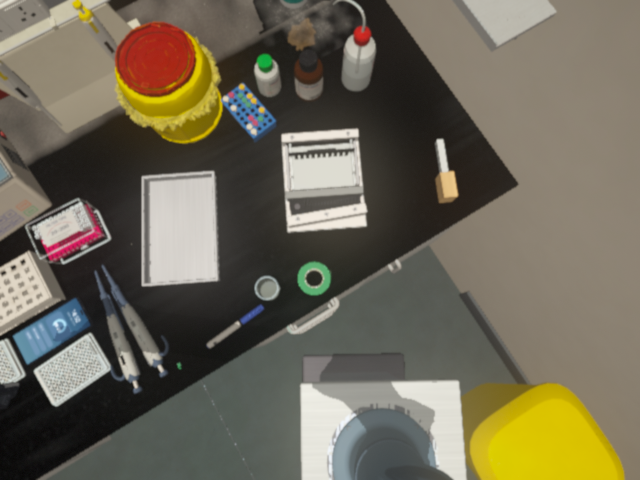

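View pics/scene0.png

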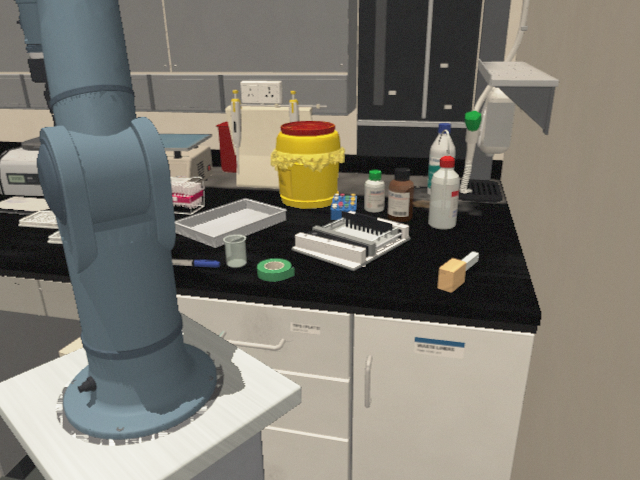

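```bash
cat > h.py <<'E'
import numpy as np,cv2
from workcell import get_obs,optics
def ray(n,uv,z):
    m=optics.camera_model(n);E=np.array(m["extrinsics"]);K=np.array(m["mtx"])
    d=np.linalg.solve(K,np.c_[np.atleast_2d(uv),np.ones(len(np.atleast_2d(uv)))].T).T@E[:3,:3].T
    return E[:3,3]+d*((z-E[2,3])/d[:,2])[:,None]
def proj(n,P):
    m=optics.camera_model(n);E=np.array(m["extrinsics"]);K=np.array(m["mtx"])
    q=(np.atleast_2d(P)-E[:3,3])@E[:3,:3]@K.T
    return q[:,:2]/q[:,2:]
E
python3 - <<'E'
import cv2,numpy as np
im=cv2.imread("pics/top0.png")
c=cv2.resize(im[120:240,270:470],None,fx=4,fy=4,interpolation=cv2.INTER_CUBIC)
cv2.imwrite("pics/c.png",c)
s=cv2.imread("pics/scene0.png")
cv2.imwrite("pics/d.png",cv2.resize(s[200:300,285:485],None,fx=4,fy=4,interpolation=cv2.INTER_CUBIC))
E
```

```text
(no output)
```

View pics/c.png

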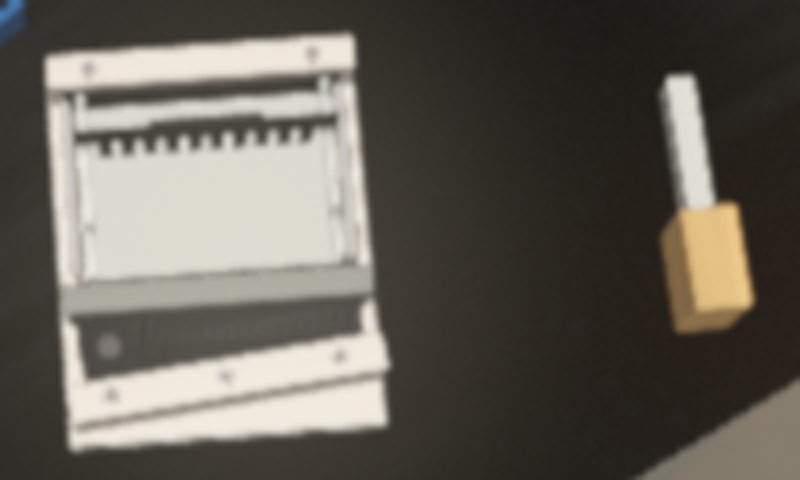

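View pics/d.png

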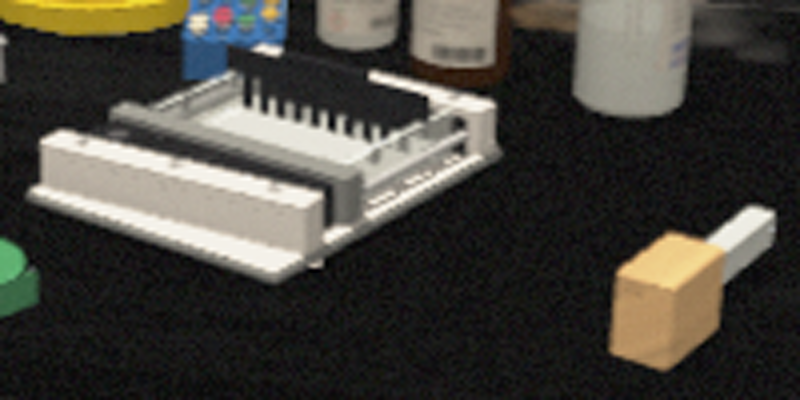

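```bash
cat > fit.py <<'E'
from h import *
from scipy.optimize import least_squares
def fit(obs,g,fn=lambda p:np.zeros(0)):
    # obs: list of (cam, px, local point)
    def T(p,L): c,s=np.cos(p[2]),np.sin(p[2]); L=np.array(L); return np.c_[p[0]+c*L[:,0]-s*L[:,1],p[1]+s*L[:,0]+c*L[:,1],L[:,2]]
    def r(p): return np.concatenate([(proj(n,T(p,[l]))[0]-px) for n,px,l in obs])
    s=least_squares(r,g,loss="soft_l1"); return s.x,r(s.x).reshape(-1,2)
ct=lambda u,v:("top",np.array([(u+.5)/4-.5+270,(v+.5)/4-.5+120]))
cs=lambda u,v:("scene",np.array([(u+.5)/4-.5+285,(v+.5)/4-.5+200]))
E
python3 - <<'E'
from fit import *
m=.001
O=[(*ct(72,450),(85*m,51*m,5*m)),(*ct(387,425),(-85*m,51*m,5*m)),
   (*ct(72,315),(81*m,-15*m,38*m)),(*ct(373,290),(-81*m,-15*m,38*m)),
   (*ct(62,290),(81*m,-31*m,38*m)),(*ct(370,265),(-81*m,-31*m,38*m)),
   (*cs(30,193),(85*m,51*m,5*m)),(*cs(278,280),(-85*m,51*m,5*m))]
p,r=fit(O,[.45,.05,1.6]);print("caster",p[:2],np.degrees(p[2]));print(np.round(r,1).tolist())
O=[(*ct(680,210),(28*m,15*m,44*m)),(*ct(738,203),(28*m,-15*m,44*m)),(*ct(753,303),(-28*m,-15*m,44*m)),(*ct(697,310),(-28*m,15*m,44*m)),
 (*ct(667,78),(105*m,7*m,32*m)),(*ct(693,75),(105*m,-7*m,32*m)),
 (*cs(723,256),(-28*m,-15*m,44*m)) ,(*cs(657,291),(-28*m,-15*m,44*m))]
O=O[:6]+[(*cs(615,270),(-28*m,15*m,44*m)),(*cs(658,292),(-28*m,-15*m,44*m)),(*cs(722,255),(28*m,-15*m,44*m)),(*cs(665,368),(-28*m,-15*m,0))]
q,r=fit(O,[.5,-.15,0]);print("block",q[:2],np.degrees(q[2]));print(np.round(r,1).tolist())
c=lambda p,l:p[:2]+np.array([[np.cos(p[2]),-np.sin(p[2])],[np.sin(p[2]),np.cos(p[2])]])@l
for w in ([-83*m,0],[75*m,0]):print(c(p,np.array(w)))
im=optics.capture("top")[:,:,::-1]
for nm,pts in(("tray",[(142,176),(215,171),(218,281),(143,285)]),):
  P=ray("top",pts,.026);print(nm,np.round(P,3).tolist(),P.mean(0))
for nm,pt,z in(("beaker",(267,288),.05),("tape",(314,279),.015)):print(nm,ray("top",pt,z))
E
```

```text
caster [0.51302348 0.10025817] 93.43586820359594
[[-0.6, 0.5], [0.4, 0.4], [-1.9, -0.2], [0.4, -0.0], [0.1, -1.3], [0.4, -1.1], [-0.8, 2.4], [0.1, 1.7]]
block [ 0.54519784 -0.15635912] 3.953320862491403
[[-0.3, -0.5], [-0.6, -0.0], [-0.4, 0.7], [-0.8, 0.2], [0.1, 0.0], [0.1, 0.2], [-0.7, 1.0], [3.9, -0.1], [1.5, -1.1], [0.0, 2.8]]
[0.51799777 0.01740737]
[0.50852863 0.17512336]
tray [[0.582, 0.489, 0.026], [0.59, 0.333, 0.026], [0.355, 0.322, 0.026], [0.35, 0.475, 0.026]] [0.46925387 0.40483435 0.026     ]
beaker [[0.33607472 0.21970025 0.05      ]]
tape [[0.35589597 0.12668503 0.015     ]]
```

```bash
cat >> h.py <<'E'
def to(x,y,z,yaw):
    "print shift (cm) in tool axes and spin so that TCP is at x,y,z with tool y axis at world yaw (mod 360)"
    o=get_obs();R=np.array(o["tcp_rot"]);d=R.T@(np.array([x,y,z])-o["ee_pos"])*100
    a=np.degrees(np.arctan2(R[1,1],R[0,1]));s=(a-yaw+180)%360-180
    print("d",np.round(d,2),"spin",round(s,2),"alt",round(s-180*np.sign(s),2),"t",round(o["t"],2),"p",np.round(o["ee_pos"],4),"ya",round(a,2),"F",np.round(o["force"],1),"w",round(o["gripper_width"],4),"g",np.round(o["grasp_force"],1),"j",np.round(o["joint_positions"],0))
E
python3 -m jog '[-1,-56.7,-64,10,159,-1,-56.7,-64,10,159,-1,-56.7,-64,10,159,-1,-56.7,-64,10,159,-1,-56.7,-64,10,159,-1,-56.7,-64,10,159,-1,-56.7,-64,10,159,-1,-56.7,-64,10,159]' 80
python3 -c "from h import *;to(.545,-.156,.30,-86)"
```

```text
t: 0.82
ee_pos: [0.3275, 0.3186, 0.3656]
tcp_rot: [[-0.266, 0.964, -0.0], [0.964, 0.266, 0.0], [0.0, -0.0, -1.0]]
force: [0.8, 1.0, 0.1]
gripper_width: 0.0852
grasp_force: 0.0
d [-51.53   8.34   6.55] spin 101.42 alt -78.58 t 0.82 p [0.3275 0.3186 0.3656] ya 15.42 F [0.8 1.  0.1] w 0.0852 g 0.0 j [-67.   3.  18. 120.  -1.  57. -33.]
```

```bash
python3 -m jog '[-1,-51.5,8.3,6.5,101,-1,-51.5,8.3,6.5,101,-1,-51.5,8.3,6.5,101,-1,-51.5,8.3,6.5,101,-1,-51.5,8.3,6.5,101,-1,-51.5,8.3,6.5,101,-1,-51.5,8.3,6.5,101,-1,-51.5,8.3,6.5,101]' >/dev/null
python3 -c "from h import *;to(.545,-.156,.26,-86)"
```

```text
d [-7.8  17.49  6.46] spin 44.12 alt -135.88 t 1.48 p [0.4668 0.0188 0.3247] ya -41.88 F [ 0.2  1.2 -0.5] w 0.0855 g 0.0 j [-44.   9.  40. 122.  -7.  52. -42.]
```

```bash
python3 -m jog '[-1,-7.8,17.5,6.4,44,-1,-7.8,17.5,6.4,44,-1,-7.8,17.5,6.4,44,-1,-7.8,17.5,6.4,44,-1,-7.8,17.5,6.4,44,-1,-7.8,17.5,6.4,44,-1,-7.8,17.5,6.4,44,-1,-7.8,17.5,6.4,44]' >/dev/null
python3 -m jog '[-1,0,0,0,0,-1,0,0,0,0]' >/dev/null
python3 - <<'E'
from h import *
to(.545,-.156,.182,-86)
for n in("top","scene"):cv2.imwrite(f"pics/{n}1.png",optics.capture(n)[:,:,::-1])
a=cv2.imread("pics/top1.png")[90:240,350:510];b=cv2.imread("pics/scene1.png")[150:300,380:540]
cv2.imwrite("pics/e.png",cv2.resize(np.hstack([a,b]),None,fx=2.5,fy=2.5))
E
```

```text
d [-0.14  0.43  7.89] spin 0.74 alt -179.26 t 2.32 p [ 0.546  -0.1518  0.2609] ya -85.26 F [-0.2  0.4 -0. ] w 0.0856 g 0.0 j [-26.  30.  46. 111. -28.  50. -51.]
```

View pics/e.png

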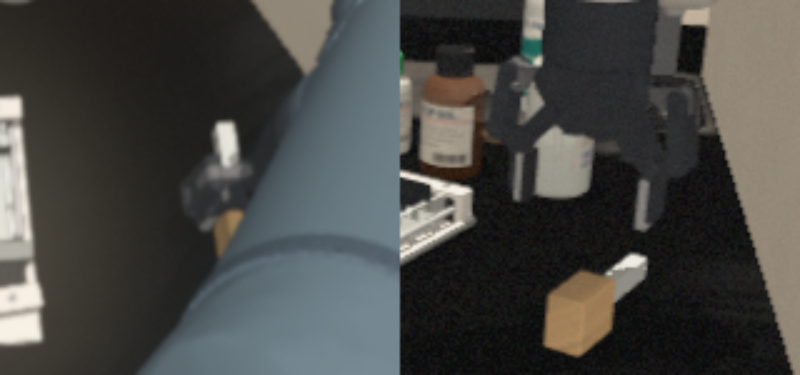

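```bash
python3 -m jog '[-1,-0.1,0.4,2,0.7,-1,-0.1,0.4,5,0.7,-1,-0.1,0.4,7,0.7,-1,-0.1,0.4,8.4,0.7,-1,-0.1,0.4,8.4,0.7,-1,-0.1,0.4,8.4,0.7,0.5,-0.1,0.4,8.4,0.7,1,-0.1,0.4,8.4,0.7]' 80 >/dev/null
python3 -m jog '[1,0,0,0,0,1,0,0,0,0,1,0,0,0,0,1,0,0,0,0,1,0,0,0,0,1,0,0,0,0,1,0,0,0,0,1,0,0,0,0]'
python3 -c "from h import *;to(.545,-.156,.182,-86)"
```

```text
t: 3.75
ee_pos: [0.5459, -0.158, 0.1778]
tcp_rot: [[0.998, 0.066, 0.002], [0.066, -0.998, -0.0], [0.002, 0.0, -1.0]]
force: [-0.3, 1.3, 5.8]
gripper_width: 0.0291
grasp_force: 79.2
d [-0.07 -0.21 -0.42] spin -0.24 alt 179.76 t 3.75 p [ 0.5459 -0.158   0.1778] ya -86.24 F [-0.3  1.3  5.8] w 0.0291 g 79.2 j [-20.  37.  40. 112. -35.  43. -46.]
```

```bash
python3 -m jog '[1,0,0,-2,0,1,0,0,-5,0,1,-1.7,-2.2,-5,-90,1,-1.7,-2.2,-5,-90,1,-1.7,-2.2,-5,-90,1,-1.7,-2.2,-5,-90,1,-1.7,-2.2,-5,-90,1,-1.7,-2.2,-5,-90]' >/dev/null
python3 -c "from h import *;to(.527,-.135,.228,3.4)"
```

```text
d [ 0.18 -0.04 -0.2 ] spin -46.3 alt 133.7 t 4.42 p [ 0.526  -0.1366  0.226 ] ya -42.9 F [-0.7 -0.3 -1.4] w 0.0292 g 79.0 j [-18.  28.  34. 115. -22.  44. -14.]
```

```bash
python3 -m jog '[1,0,0,0,-47,1,0,0,0,-47,1,0,0,0,-47,1,0,0,0,-47,1,0,0,0,-47,1,0,0,0,-47,1,0,0,0,-47,1,0,0,2,-47]' >/dev/null
python3 -m jog '[1,0,0,2.4,0,1,0,0,2.4,0,1,0,0,2.4,0,1,0,0,2.4,0]' >/dev/null
python3 - <<'E'
from h import *
to(.527,-.125,.182,3.4)
for n in("top","scene"):cv2.imwrite(f"pics/{n}2.png",optics.capture(n)[:,:,::-1])
a=cv2.imread("pics/top2.png")[160:250,270:440];b=cv2.imread("pics/scene2.png")[210:300,310:480]
cv2.imwrite("pics/f.png",cv2.resize(np.vstack([a,b]),None,fx=3.3,fy=3.3,interpolation=cv2.INTER_CUBIC))
E
```

```text
d [1.21 0.12 0.09] spin 0.32 alt -179.68 t 5.42 p [ 0.5266 -0.1371  0.1829] ya 3.72 F [ 0.3  0.2 -1.2] w 0.0292 g 79.2 j [ -8.  30.  21. 115. -17.  38.  28.]
```

View pics/f.png

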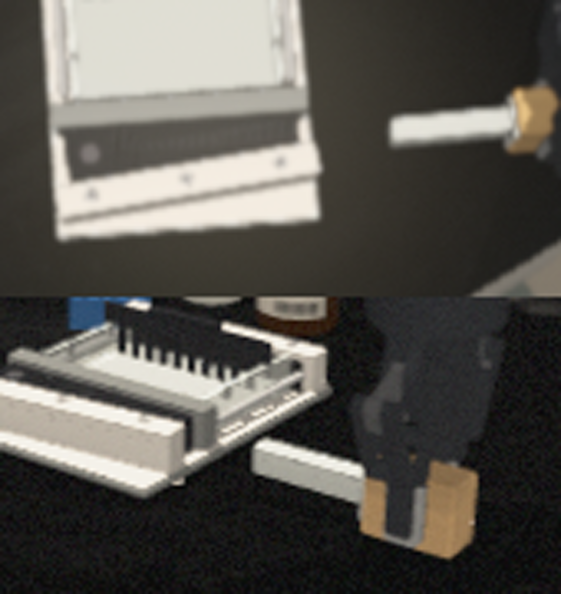

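```bash
cat > meas.py <<'E'
from h import *
def edges(g,c,r0,r1):
    p=g[r0:r1,c].astype(float); d=np.gradient(p)
    out=[]
    for i in range(1,len(d)-1):
        if abs(d[i])>9 and abs(d[i])>=abs(d[i-1]) and abs(d[i])>abs(d[i+1]):
            a,b,e=abs(d[i-1]),abs(d[i]),abs(d[i+1]); out.append((round(r0+i+.5*(a-e)/(a-2*b+e),2),int(d[i])))
    return out
E
python3 - <<'E'
from meas import *
g=cv2.cvtColor(cv2.imread("pics/top2.png"),cv2.COLOR_BGR2GRAY)
for c in(295,310,325,340,350,355):print(c,edges(g,c,183,226))
for c in(392,400,408,416,420):print(c,edges(g,c,183,215))
print(g[198,380:400])
print(g[198,350:372])
E
```

```text
295 [(np.float64(189.1), -26), (np.float64(197.69), -33), (np.float64(203.65), 12), (np.float64(208.5), -13), (np.float64(214.28), 54)]
310 [(np.float64(188.1), -27), (np.float64(196.64), -32), (np.float64(211.6), 54), (np.float64(221.33), -33), (np.float64(224.38), 36)]
325 [(np.float64(187.06), -28), (np.float64(195.6), -31), (np.float64(209.02), 51), (np.float64(212.1), -10), (np.float64(214.97), 15), (np.float64(218.75), -31), (np.float64(221.59), 28)]
340 [(np.float64(186.01), -27), (np.float64(194.53), -30), (np.float64(206.47), 50), (np.float64(216.14), -31), (np.float64(218.98), 32)]
350 [(np.float64(185.12), -25), (np.float64(193.67), -32), (np.float64(204.65), 53), (np.float64(214.26), -32), (np.float64(217.08), 34)]
355 [(np.float64(183.56), -24), (np.float64(186.88), 13), (np.float64(193.38), -32), (np.float64(203.67), 53), (np.float64(207.17), -18), (np.float64(210.0), 19), (np.float64(213.44), -30), (np.float64(216.14), 34)]
392 [(np.float64(194.55), 59), (np.float64(202.5), -43)]
400 [(np.float64(194.16), 61), (np.float64(202.18), -50)]
408 [(np.float64(193.29), 63), (np.float64(201.34), -47)]
416 [(np.float64(192.38), 66), (np.float64(200.24), -47)]
420 [(np.float64(192.23), 63), (np.float64(200.27), -52)]
[ 57  57  56  56  54  54  58  84 154 212 226 228 228 228 228 227 228 227
 227 227]
[ 88  88  88  86  86  88  84  84  88 112 177 223 226 188 120  74  66  64
  63  63  63  62]
```

```bash
cat >> meas.py <<'E'
def line(pts,z):
    P=ray("top",pts,z)[:,:2]; c=np.polyfit(P[:,1],P[:,0],1); return c  # x=c0*y+c1
E
python3 - <<'E'
from meas import *
b=line([(295,197.69),(310,196.64),(325,195.6),(340,194.53),(350,193.67),(355,193.38)],.034)
bt=line([(295,189.1),(310,188.1),(325,187.06),(340,186.01),(350,185.12)],.038)
r=line([(295,214.28),(310,211.6),(325,209.02),(340,206.47),(350,204.65),(355,203.67)],.038)
n=line([(392,194.55),(400,194.16),(408,193.29),(416,192.38),(420,192.23)],.037)
n2=line([(392,202.5),(400,202.18),(408,201.34),(416,200.24),(420,200.27)],.037)
for k in(b,bt,r,n,n2):print(np.degrees(np.arctan(k[0])),[round(np.polyval(k,y),4) for y in(-.13,-.02,.02,.1,.175)])
print("tip",ray("top",(388.0,198),.037))
print("base/rail right end",ray("top",[(364.3,198),],.01))
E
```

```text
-3.058480993450938 [np.float64(0.5406), np.float64(0.5347), np.float64(0.5326), np.float64(0.5283), np.float64(0.5243)]
-3.021070755859305 [np.float64(0.5578), np.float64(0.552), np.float64(0.5499), np.float64(0.5456), np.float64(0.5417)]
-9.036673189792026 [np.float64(0.5348), np.float64(0.5174), np.float64(0.511), np.float64(0.4983), np.float64(0.4863)]
-4.066540955546596 [np.float64(0.5327), np.float64(0.5249), np.float64(0.522), np.float64(0.5163), np.float64(0.511)]
-4.061362966163903 [np.float64(0.5155), np.float64(0.5077), np.float64(0.5048), np.float64(0.4992), np.float64(0.4938)]
tip [[ 0.51924415 -0.03073568  0.037     ]]
base/rail right end [[0.52821863 0.01555806 0.01      ]]
```

```bash
python3 -m jog '[1,0.5,0.47,0,1,1,1.5,0.47,0,1,1,2.5,0.47,0,1,1,2.5,0.47,0,1,1,2.5,0.47,0,1]' >/dev/null
python3 - <<'E'
from meas import *
to(.531,-.11,.182,3.05)
i=optics.capture("top")[:,:,::-1];cv2.imwrite("pics/top3.png",i);g=cv2.cvtColor(i,cv2.COLOR_BGR2GRAY)
E=[[e for e in edges(g,c,183,215) if e[1]>40] for c in(380,384,388,392,396,400,404,408)]
pts=[(c,e[0][0]) for c,e in zip((380,384,388,392,396,400,404,408),E)]
n=line(pts,.037);print(pts,np.degrees(np.arctan(n[0])),[round(np.polyval(n,y),4) for y in(-.11,-.02,.02)]);print(g[195,366:386])
E
```

```text
d [-0.01  0.11  0.1 ] spin -0.13 alt 179.87 t 5.93 p [ 0.5299 -0.11    0.183 ] ya 2.92 F [-0.3  0.2 -1.2] w 0.0294 g 79.2 j [-11.  30.  22. 115. -17.  38.  25.]
[(380, np.float64(192.59)), (384, np.float64(192.43)), (388, np.float64(192.3)), (392, np.float64(191.79)), (396, np.float64(191.42)), (400, np.float64(191.28)), (404, np.float64(190.76)), (408, np.float64(190.37))] -3.5862470207530075 [np.float64(0.5369), np.float64(0.5313), np.float64(0.5288)]
[ 65  65  64  63  63  62  62  64  94 161 209 220 222 224 227 228 228 228
 228 228]
```

```bash
python3 -m jog '[1,1,0,0,0,1,2,0,0,0,1,2.6,0,0,0,1,3.0,0,0,0,1,3.4,0,0,0,1,3.8,0,0,0,1,4.2,0,0,0,1,4.6,0,0,0]' | grep -v rot
python3 -c "from h import *;to(.5271,-.021,.183,3.05)"
```

```text
t: 6.65
ee_pos: [0.5269, -0.0738, 0.1836]
force: [-2.0, -14.5, 1.0]
gripper_width: 0.0293
grasp_force: 79.8
d [ 5.27  0.24 -0.  ] spin -0.61 alt 179.39 t 6.65 p [ 0.5269 -0.0738  0.1836] ya 2.44 F [ -2.  -14.5   1. ] w 0.0293 g 79.8 j [-15.  29.  22. 117. -16.  37.  20.]
```

```bash
python3 -m jog '[1,0.5,0.05,0,0,1,1,0.1,0,0,1,1.5,0.1,0,0,1,2,0.1,0,0,1,2.5,0.1,0,0,1,3,0.1,0,0,1,3.0,0.1,0,0,1,3.0,0.1,0,0]' | grep -v rot
python3 - <<'E'
from h import *
to(.5264,-.021,.183,3.05)
for n in("top","scene"):cv2.imwrite(f"pics/{n}4.png",optics.capture(n)[:,:,::-1])
a=cv2.imread("pics/top4.png")[160:250,240:410];b=cv2.imread("pics/scene4.png")[210:300,270:440]
cv2.imwrite("pics/g.png",cv2.resize(np.vstack([a,b]),None,fx=3.3,fy=3.3,interpolation=cv2.INTER_CUBIC))
E
```

```text
t: 7.32
ee_pos: [0.5272, -0.0342, 0.1826]
force: [-0.6, 1.2, -0.8]
gripper_width: 0.0291
grasp_force: 79.2
d [ 1.32 -0.01 -0.04] spin -0.19 alt 179.81 t 7.32 p [ 0.5272 -0.0342  0.1826] ya 2.86 F [-0.6  1.2 -0.8] w 0.0291 g 79.2 j [-19.  28.  21. 117. -17.  37.  16.]
```

View pics/g.png

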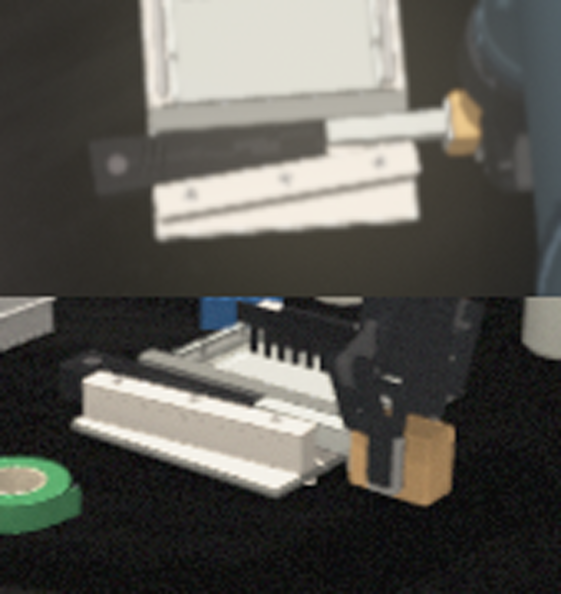

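Run:
```python
from h import *
print(ray("top",[(268.0,209.5),(338.8,200)],.034),ray("top",[(287.5,232),(366.5,226)],.007))
g=cv2.cvtColor(cv2.imread("pics/top4.png"),cv2.COLOR_BGR2GRAY)
print(g[206,260:276],g[209,260:276],g[200,332:345])
```

```text
[[0.50070042 0.21942299 0.034     ]
 [0.51801005 0.07158485 0.034     ]] [[0.45783328 0.18095408 0.007     ]
 [0.4673016  0.0130722  0.007     ]]
[52 52 51 50 49 50 53 62 68 70 70 71 72 77 83 87] [ 48  49  49  49  49  50  50  57  68  70  71  74  89 111 120 122] [ 92  93  92  91  90  91 125 184 221 229 229 230 229]
```

```bash
python3 -m jog '[1,0.3,0,0,0,1,0.6,0,0,0,1,0.9,0,0,0,1,1.2,0,0,0,1,1.2,0,0,0,1,1.2,0,0,0,1,1.2,0,0,0]' | grep -v rot
python3 - <<'E'
from h import *
to(.5264,-.021,.183,3.05)
g=cv2.cvtColor(optics.capture("top"),cv2.COLOR_RGB2GRAY);cv2.imwrite("pics/top5.png",g)
print(g[206,250:276],g[200,320:345])
E
```

```text
t: 8.0
ee_pos: [0.5265, -0.0231, 0.1826]
force: [-0.7, 0.8, -1.2]
gripper_width: 0.0295
grasp_force: 79.2
d [ 0.22 -0.   -0.04] spin -0.29 alt 179.71 t 8.0 p [ 0.5265 -0.0231  0.1826] ya 2.76 F [-0.7  0.8 -1.2] w 0.0295 g 79.2 j [-20.  28.  21. 117. -17.  37.  15.]
[50 49 49 51 52 52 51 52 53 52 51 53 58 66 69 70 70 70 72 74 76 76 74 72
 73 73] [ 89  90  89  90  92  93  93  94  94  95  95  93  95 147 208 228 231 232
 231 231 231 230 230 230 230]
```

```bash
python3 -m jog '[1,-1,0,0,0,1,-4,0,0,0,1,-8,0,0,0,1,-12.5,0,0,0,1,-12.5,0,-1,0,1,-13.5,0,-3,10,1,-13.5,0,-3,20,1,-13.5,0,-3,30]' | grep -v rot
python3 -c "from h import *;to(.545,-.16,.215,-86)"
```

```text
t: 8.72
ee_pos: [0.534, -0.1615, 0.2148]
force: [0.3, 0.3, -1.7]
gripper_width: 0.0291
grasp_force: 79.4
d [ 0.51  0.98 -0.01] spin 66.66 alt -113.34 t 8.72 p [ 0.534  -0.1615  0.2148] ya -19.34 F [ 0.3  0.3 -1.7] w 0.0291 g 79.4 j [-11.  29.  28. 113. -20.  43.  10.]
```

```bash
python3 -m jog '[1,0,0,0,7,1,0,0,0,14,1,0,0,0,21,1,0,0,0,28,1,0,0,0,35,1,0,0,0,42,1,0,0,0,49,1,0,0,0,56]' | grep -v rot
python3 -c "from h import *;to(.545,-.16,.179,-86)"
```

```text
t: 9.38
ee_pos: [0.5335, -0.1593, 0.2132]
force: [-0.2, 0.0, -1.7]
gripper_width: 0.0292
grasp_force: 79.4
d [1.09 0.36 3.43] spin 10.86 alt -169.14 t 9.38 p [ 0.5335 -0.1593  0.2132] ya -75.14 F [-0.2  0.  -1.7] w 0.0292 g 79.4 j [-22.  33.  42. 114. -30.  45. -37.]
```

```bash
python3 -m jog '[1,1,0.3,1,6,1,1,0.3,2,8,1,1,0.3,2.8,8,1,1,0.3,3.1,8,1,1,0.3,3.3,8,1,1,0.3,3.45,8,1,1,0.3,3.45,8,1,1,0.3,3.45,8]' | grep -v rot
python3 -c "from h import *;to(.545,-.16,.178,-86)"
```

```text
t: 10.05
ee_pos: [0.5435, -0.1591, 0.1785]
force: [-0.8, 0.9, -1.3]
gripper_width: 0.0292
grasp_force: 79.6
d [0.14 0.11 0.05] spin 3.24 alt -176.76 t 10.05 p [ 0.5435 -0.1591  0.1785] ya -82.76 F [-0.8  0.9 -1.3] w 0.0292 g 79.6 j [-20.  37.  40. 113. -35.  43. -42.]
```

```bash
python3 -m jog '[1,0,0,0.05,0,0,0,0,0.05,0,-1,0,0,0.05,0,-1,0,0,0.05,0,-1,0,0,0.05,0,-1,0,0,0.05,0,-1,0,0,0.05,0,-1,0,0,0.05,0]' | grep -v rot
python3 -m jog '[-1,0,0,-1,0,-1,0,0,-3,0,-1,0,0,-7,0,-1,0,0,-11,0,-1,0,0,-15,0,-1,-1,0,-15,-7,-1,-1,0,-15,-14,-1,-1,0,-15,-21]' | grep -v rot
python3 - <<'E'
from h import *
g=cv2.cvtColor(optics.capture("top"),cv2.COLOR_RGB2GRAY);cv2.imwrite("pics/top6.png",g)
print(g[206,256:270])
for c in(266,272,278):
    print(c,g[192:222,c])
to(.49,.205,.30,6)
E
```

```text
t: 10.72
ee_pos: [0.5435, -0.1588, 0.1778]
force: [-0.0, 0.0, 0.6]
gripper_width: 0.0854
grasp_force: 0.0
t: 11.38
ee_pos: [0.5333, -0.1607, 0.3296]
force: [-0.2, 0.3, 0.9]
gripper_width: 0.0854
grasp_force: 0.0
[51 52 51 51 51 52 58 65 69 69 68 69 70 73]
266 [54 54 55 55 55 55 54 54 54 56 60 67 69 69 68 69 70 71 70 69 69 68 70 69
 70 69 68 62 55 51]
272 [ 57  58  57  57  57  57  55  56  54  56  63  69  71  71  73  85 103 114
 115 111  99  81  73  71  71  69  63  56  52  52]
278 [60 60 59 59 57 56 56 56 56 62 71 72 72 71 70 73 75 74 75 74 76 76 73 71
 70 63 58 54 53 52]
d [ 13.79 -34.13   2.94] spin -67.24 alt 112.76 t 11.43 p [ 0.5332 -0.1605  0.3292] ya -61.24 F [-1.2  0.3  0. ] w 0.0854 g 0.0 j [-27.  22.  47. 110. -19.  56. -32.]
```

```bash
python3 -c "
from h import *
print(ray('top',[(266,202.5),(272,202),(278,201),(262.2,206)],.034))"
python3 -m jog '[-1,13.8,-34.1,2.9,-67,-1,13.8,-34.1,2.9,-67,-1,13.8,-34.1,2.9,-67,-1,13.8,-34.1,2.9,-67,-1,13.8,-34.1,2.9,-67,-1,13.8,-34.1,2.9,-67,-1,13.8,-34.1,2.9,-67,-1,13.8,-34.1,2.9,-67]' | grep -v rot
python3 -c "from h import *;to(.495,.2035,.25,6)"
```

```text
[[0.51588497 0.22359745 0.034     ]
 [0.51669603 0.2110709  0.034     ]
 [0.51858977 0.19853594 0.034     ]
 [0.50849671 0.2315124  0.034     ]]
t: 12.1
ee_pos: [0.4971, 0.1718, 0.302]
force: [0.8, 0.0, 0.2]
gripper_width: 0.0855
grasp_force: 0.0
d [ 3.14 -0.44  5.2 ] spin -10.29 alt 169.71 t 12.1 p [0.4971 0.1718 0.302 ] ya -4.29 F [0.8 0.  0.2] w 0.0855 g 0.0 j [-49.  17.  29. 115. -11.  51. -18.]
```

```bash
python3 -m jog '[-1,3.1,0.05,3,-9,-1,3.1,0.05,5,-9,-1,3.1,0.05,6,-9,-1,3.1,0.05,6,-9]' | grep -v rot
python3 -c "from h import *;to(.5003,.2035,.183,6)"
```

```text
t: 12.43
ee_pos: [0.4991, 0.2001, 0.2391]
force: [-0.4, -0.9, -0.3]
gripper_width: 0.0852
grasp_force: 0.0
d [0.35 0.18 5.61] spin -1.6 alt 178.4 t 12.43 p [0.4991 0.2001 0.2391] ya 4.4 F [-0.4 -0.9 -0.3] w 0.0852 g 0.0 j [-48.  24.  25. 115. -14.  44. -10.]
```

```bash
python3 -m jog '[-1,0.3,0.2,2,-1,-1,0.3,0.2,4,-1,-1,0.3,0.2,5,-1,-1,0.3,0.2,5.6,-1,-1,0.3,0.2,5.6,-1,-1,0.3,0.2,5.6,-1,0,0.3,0.2,5.6,-1,0,0.3,0.2,5.6,-1]' 30| grep -v rot
python3 -m jog '[1,0,0,0,0,1,0,0,0,0,1,0,0,0,0,1,0,0,0,0,1,0,0,0,0,1,0,0,0,0]' | grep -v rot
python3 -m jog '[1,0,0,0,0,1,0,0,0,0,1,0,0,0,0]' 90| grep -v rot
python3 -c "from h import *;to(.5003,.2035,.183,6)"
```

```text
t: 13.1
ee_pos: [0.5029, 0.2043, 0.1867]
force: [0.2, 1.3, -0.1]
gripper_width: 0.064
grasp_force: 0.0
t: 13.6
ee_pos: [0.5025, 0.2045, 0.186]
force: [-0.6, 0.1, 4.4]
gripper_width: 0.0352
grasp_force: 32.6
t: 13.85
ee_pos: [0.5026, 0.2045, 0.1863]
force: [-2.2, 0.3, 7.3]
gripper_width: 0.0333
grasp_force: 88.5
d [-0.08 -0.24  0.33] spin -0.45 alt 179.55 t 13.85 p [0.5026 0.2045 0.1863] ya 5.55 F [-2.2  0.3  7.3] w 0.0333 g 88.5 j [-45.  29.  22. 115. -17.  39.  -6.]
```

```bash
python3 -m jog '[1,0,0,-0.3,0,1,0,0,-0.8,0,1,0,0,-1.5,0,1,0,0,-2.5,0,1,0,0,-4,0,1,0,0,-6,0,1,0,0,-8,0,1,0,0,-8,0]' | grep -v rot
python3 - <<'E'
from h import *
to(.43,.405,.27,93)
for n in("top","scene"):cv2.imwrite(f"pics/{n}7.png",optics.capture(n)[:,:,::-1])
a=cv2.imread("pics/top7.png")[140:260,220:420];b=cv2.imread("pics/scene7.png")[150:270,240:440]
cv2.imwrite("pics/i.png",cv2.resize(np.vstack([a,b]),None,fx=2.5,fy=2.5,interpolation=cv2.INTER_CUBIC))
E
```

```text
t: 14.52
ee_pos: [0.5044, 0.2047, 0.27]
force: [0.5, 0.5, -0.8]
gripper_width: 0.0334
grasp_force: 89.6
d [20.65 -5.48  0.03] spin -87.49 alt 92.51 t 14.52 p [0.5044 0.2047 0.27  ] ya 5.51 F [ 0.5  0.5 -0.8] w 0.0334 g 89.6 j [-48.  21.  26. 114. -13.  47. -10.]
```

View pics/i.png

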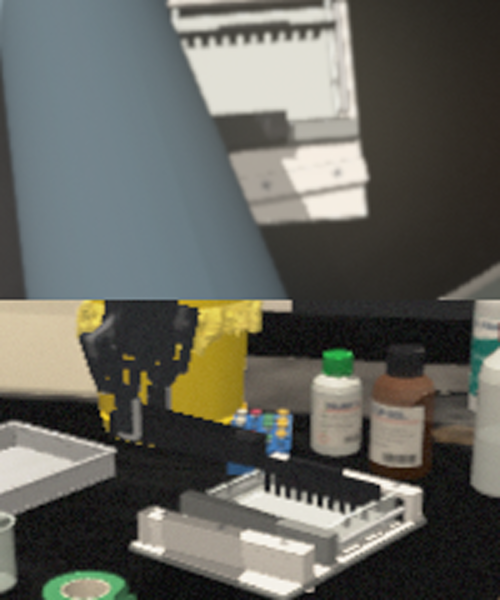

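```bash
python3 -c "
from h import *
print(proj('scene',[[.512,.082,.118],[.512,.082,.098],[.51,.07,.11]]))"
python3 -m jog '[1,3,0,-3,0,1,6,-1,-4,0,1,10,-2,-4,-7,1,14,-4,-4,-14,1,18,-5,-4,-21,1,20.6,-5.5,-4,-28,1,20.6,-5.5,-4,-35,1,20.6,-5.5,-4,-42]' | grep -v rot
python3 -c "from h import *;to(.422,.405,.31,96)"
```

```text
[[342.7859844  204.47786579]
 [342.73904188 213.72924452]
 [346.59097923 209.6814349 ]]
t: 15.28
ee_pos: [0.4246, 0.4072, 0.3037]
force: [-0.2, -1.0, -0.8]
gripper_width: 0.0333
grasp_force: 89.8
d [ 0.05 -0.34 -0.63] spin -47.7 alt 132.3 t 15.28 p [0.4246 0.4072 0.3037] ya 48.3 F [-0.2 -1.  -0.8] w 0.0333 g 89.8 j [-59.  22.  14. 106.  -6.  53.   6.]
```

```bash
python3 -m jog '[1,0,-0.3,0,-7,1,0,-0.3,0,-14,1,0,-0.3,0,-21,1,0,-0.3,0,-28,1,0,-0.3,0,-35,1,0,-0.3,0,-42,1,0,-0.3,0,-45,1,0,-0.3,0,-45]' | grep -v rot
python3 -m jog '[1,0,0,3,0,1,0,0,6,0,1,0,0,8,0,1,0,0,8,0,1,0,0,8,0]' | grep -v rot
python3 - <<'E'
from h import *
to(.422,.4025,.18,96)
for n in("top","scene"):cv2.imwrite(f"pics/{n}8.png",optics.capture(n)[:,:,::-1])
a=cv2.imread("pics/top8.png")[140:300,100:260];b=cv2.imread("pics/scene8.png")[130:290,160:320]
cv2.imwrite("pics/k.png",cv2.resize(np.hstack([a,b]),None,fx=2.5,fy=2.5,interpolation=cv2.INTER_CUBIC))
E
```

```text
t: 15.95
ee_pos: [0.425, 0.4011, 0.3037]
force: [0.6, 0.2, -0.8]
gripper_width: 0.0333
grasp_force: 89.8
t: 16.37
ee_pos: [0.4246, 0.4008, 0.2234]
force: [-0.2, 0.6, -1.0]
gripper_width: 0.0332
grasp_force: 89.6
d [0.24 0.19 4.34] spin -3.51 alt 176.49 t 16.37 p [0.4246 0.4008 0.2234] ya 92.49 F [-0.2  0.6 -1. ] w 0.0332 g 89.6 j [-52.  28.   5. 108.  -3.  45.  48.]
```

View pics/k.png

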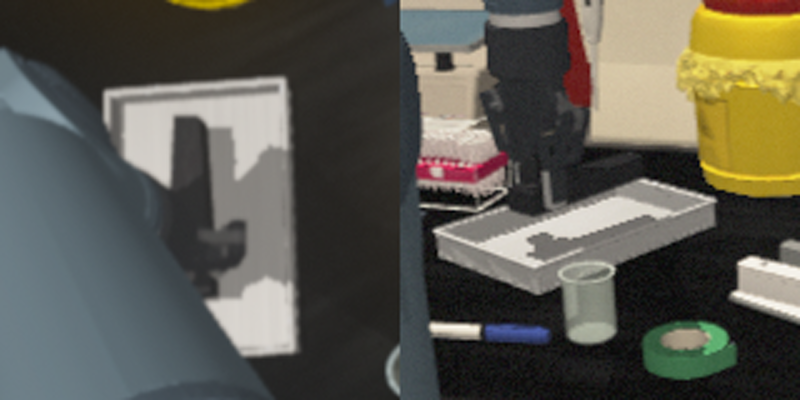

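```bash
python3 -m jog '[1,0,0,1,-2,1,0,0,2,-2,1,0,0,3,-2,1,0,0,3.5,-2,1,0,0,3.8,-2,1,0,0,4.0,-2,1,0,0,4.1,-2,1,0,0,4.1,-2]' | grep -v rot
```

```text
t: 17.13
ee_pos: [0.4256, 0.4018, 0.1845]
force: [-0.5, 0.4, -1.2]
gripper_width: 0.0335
grasp_force: 89.8
```

```bash
python3 -m jog '[1,0,0,0.1,0,1,0,0,0.15,0,1,0,0,0.2,0,1,0,0,0.2,0,1,0,0,0.2,0]' | grep -v rot
```

```text
t: 17.55
ee_pos: [0.4257, 0.4018, 0.1826]
force: [-0.0, 0.3, -0.6]
gripper_width: 0.0334
grasp_force: 89.8
```

```bash
python3 -m jog '[1,0,0,0.05,0,1,0,0,0.1,0,1,0,0,0.15,0,1,0,0,0.2,0,1,0,0,0.2,0]' | grep -v rot
```

```text
t: 17.97
ee_pos: [0.4255, 0.4017, 0.1804]
force: [-0.5, 0.1, -1.3]
gripper_width: 0.0335
grasp_force: 89.8
```

```bash
python3 -m jog '[1,0,0,0.05,0,1,0,0,0.1,0,1,0,0,0.1,0,1,0,0,0.1,0]' | grep -v rot
```

```text
t: 18.3
ee_pos: [0.4256, 0.4018, 0.1797]
force: [-0.7, -0.5, 0.6]
gripper_width: 0.0333
grasp_force: 90.1
```

```bash
python3 -m jog '[1,0,0,0.05,0,1,0,0,0.05,0,1,0,0,0.05,0]' 20| grep -v rot
python3 -m jog '[0,0,0,0.05,0,-0.2,0,0,0.05,0,-0.2,0,0,0.05,0,-0.2,0,0,0.05,0,-0.2,0,0,0.05,0]' | grep -v rot
```

```text
t: 18.55
ee_pos: [0.4256, 0.4019, 0.1796]
force: [-1.5, -2.6, 5.8]
gripper_width: 0.0335
grasp_force: 90.5
t: 18.97
ee_pos: [0.4256, 0.4018, 0.1783]
force: [-0.2, 0.2, 0.0]
gripper_width: 0.0515
grasp_force: 0.0
```

Released; lift clear and check.

```bash
python3 -m jog '[-0.2,0,0,-1,0,-0.2,0,0,-2.5,0,-0.2,0,0,-5,0,-0.2,0,0,-9,0,-0.2,0,0,-13,0,-0.2,0,0,-17,0,-0.2,0,0,-20,0,-0.2,0,0,-20,0]' | grep -v rot
python3 -m jog '[-0.2,0,-4,0,0,-0.2,0,-8,0,0,-0.2,0,-12,0,0,-0.2,0,-16,0,0,-0.2,0,-20,0,0,-0.2,0,-20,0,0,-0.2,0,-20,0,0]' | grep -v rot
python3 - <<'E'
from h import *
for n in("top","scene"):cv2.imwrite(f"pics/{n}9.png",optics.capture(n)[:,:,::-1])
a=cv2.imread("pics/top9.png")[100:320,100:480];b=cv2.imread("pics/scene9.png")[140:320,150:530]
cv2.imwrite("pics/l.png",cv2.resize(np.vstack([a,b]),None,fx=1.45,fy=1.45,interpolation=cv2.INTER_CUBIC))
E
```

```text
t: 19.63
ee_pos: [0.4278, 0.4036, 0.3882]
force: [1.0, 0.8, 1.1]
gripper_width: 0.051
grasp_force: 0.0
t: 20.22
ee_pos: [0.4419, 0.199, 0.3789]
force: [0.5, 2.3, -0.1]
gripper_width: 0.0514
grasp_force: 0.0
```

View pics/l.png

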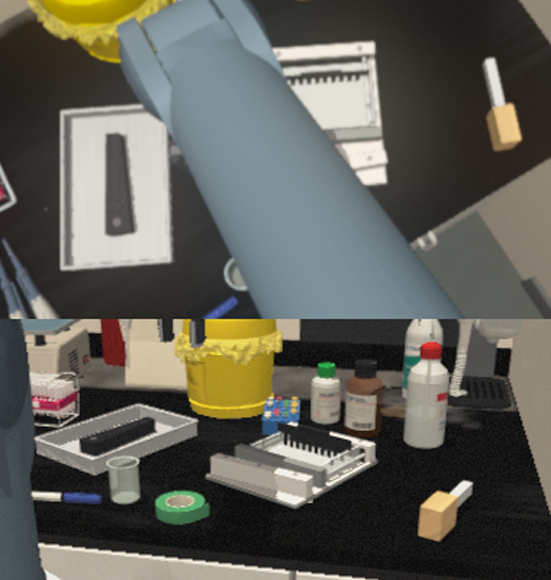

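The wedge lies flat in the tray (top-view crop around 118,185). The block stands clear of the caster (around 503,105), and the beaker and tape are where they started.

```bash
python3 -c "
from workcell import robot
print(robot.close_job())"
```

```text
the job is handed in; nothing more can be done
None
```

The job is handed in at about 20 s: I knocked the wedge out until its wide end stood about 4.9 cm clear (measured from the images), stood the block back up away from the caster, and laid the wedge flat in the wash-up tray; the beaker and tape look undisturbed.

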